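# Jack up a leaning hutch and put back the packing block under its bare leg

## Robot

A 7-joint arm with a two-finger parallel gripper is mounted at the origin on the work surface. World frame = base frame: x ahead of the robot, y to its left, z up, the work surface at z = 0. Lengths are in m, angles in rad, forces in N, time in s.
With the tool pointing down it reaches from about 0.4 to 0.875 m from the base axis. Payload 6.5 kg.
Tool frame: the origin (TCP) lies midway between the tips of the shut fingers; the grasp point (between the pads) lies 19 mm behind it; z points along the fingers, y is the line along which they close (so a half turn about z gives the same grasp; the last joint's range is limited). The gripper opens to 85 mm and grips with 20 to 120 N. Pads are 22 mm wide; open, the fingers measure 114 mm over their backs; the gripper's body (76 mm by 85 mm) begins 54 mm behind the grasp point. The pads swing forward as they close: fully open they stand 13 mm farther back than shut.
Start: joints at [-1.336, 0.536, -0.004, 1.538, 0.003, 1.067, -0.071], TCP at [0.193, 0.621, 0.231] pointing down, gripper open.
Joint ranges: [-2.7, 2.7], [-0.37, 2.16], [-1.27, 1.26], [0.24, 2.4], [-1.31, 4.45], [0.19, 1.91], [-2.76, 2.76]. Speed limits (rad/s): [2.39, 2.39, 3.14, 3.14, 3.14, 3.14, 3.14].

## Interface

Orientations are given as a rotation vector (axis times angle).
In Python, from bench import telemetry, optics, workorder gives the robot as it stands.
- The arm moves only by the shell command python3 -m inch 'ROWS' [FORCE]. ROWS is JSON, a list of rows, each a list of 3 entries, a list of its own where there are three numbers: the shift along the tool's x, y, z scaled (see below), then the turn about the tool's z scaled (see below), then the opening, from -1 (shut) to 1 (fully open). In form: [[[dx, dy, dz], yaw, hand], ...]. A call has 1 to 12 rows; each row shifts and turns the commanded pose from where the row before left it, along the tool's axes as they then stand; what a row does not reach is not made up. The controller multiplies each number of a shift by 0.06 m and each number of a turn by 5 degrees. A row lasts 1/8 s, in which the tool goes at most 62.5 mm and 10.7 degrees, less where a joint would pass 70% of its speed; a pose out of reach is approached as far as the arm can. A call with a number of a shift or a turn outside -1 to 1 is refused whole. A call with a gripper value outside its range is refused whole. The fingers move at their own pace and stop on an object; FORCE is the grip in N (left out, the last holds). Time passes only in rows, so rows that do not move let the fingers close. It gives the time, the measured TCP pose, the force, the opening and the grip force at its end, in the units of the state.
- telemetry.get_obs(): the state, without advancing time (a new reading comes with each control period).
- optics.capture(name): name is "scene" or "top" or "wrist"; returns (picture, depth): 400x640x3 uint8, red, green, blue; 400x640 float32, m along the optical axis (not along the pixel's ray), 0 where there is no reading.
- optics.get_calibration(name): a dict with "intrinsics" (3x3 intrinsics, pixels), "view" (4x4, takes a point from world to camera coordinates). Camera axes: x right, y up, looking along -z (the intrinsics and any distortion apply to the point x, -y, -z); pixel columns grow to the right and rows downward; lengths in m; the calibration is good to about 2 mm. A picture is of the moment at which its call begins: read the wrist's pose just before it. get_calibration takes no time and is no camera call; for the wrist camera it gives the pose at the moment of the call.
- workorder.sign_off(): hands the job in; it is judged then, once.
The state is a dict: "clock": time; "joint_positions": joint angles; "qd": joint speeds; "joint_efforts": joint torques, N m; "tcp_pos": TCP position; "orientation": TCP orientation; "ft_force": force on the tool from outside, world axes, zero at the start; "torque": the same for the moment, N m; "opening": opening from 0.0 (shut) to 1.0 (fully open); "grasp_force": force on a finger pad.
Only numpy, scipy, OpenCV 4.12 (cv2) and the standard library are available. Lean on these libraries where they do the work, as an engineer would, in place of code of your own. Each camera call takes 0.05 s, during which the arm holds its last target. There are 200 camera calls.

## Task

The packing block has come out from under one leg of the rabbit hutch, so the hutch leans down on that leg. Pump the jack's sprung lever in full strokes, feeling for its stop each time and not leaning hard on it there, until the bare leg stands well clear of the block's thickness; lay the block flat under the leg so that the whole foot bears on it, then keep the jack's trip plate pressed until the jack has sunk right to the bottom and the hutch stands on the block. Leave the other things on the bench where they are and do not shove the hutch out of its place.

Things in the scene. Friction and masses are not known exactly. Their poses are not given: they have to be found in the camera images.
- hutch: Timber rabbit hutch, loose, 8 kg, 0.46 x 0.81 x 0.28 m, on four 45 mm square legs, 85 mm long below the rails. Three have 24 mm blocks fixed under them; the one nearest -y and +x is bare. Origin: middle of the BARE foot's underside: 2 mm up at the start (it leans on the foot's edge), 24 mm when level. x: along the end rail towards +x; y: along the hutch, away from the work.
- block: Loose wooden packing block, 60 (x) by 150 (y) by 24 mm (z), 140 g. Origin: middle of its underside; y along its length. Its place: under the bare foot, its y along the hutch's y, its middle about 40 mm to the -y side of the foot's middle, so that the outer end sticks out and can be held while it slides in.
- jack: Steel ratchet toe jack, base plate 110 x 170 x 8 mm fixed to the bench before the end rail, 125 to 145 mm to the -x side of the bare leg. A notched bar (26 x 12 mm, 247 mm high) bears a climbing carriage: toe to +y, lever to -y, trip plate to -x. Origin: under the bar, on the bench; axes parallel to the hutch's.
- lift (a joint): Height of the carriage, m: 0 right down, up to 0.07. A full lever stroke gains one 7 mm notch (under nine tenths of a stroke gains nothing); a pawl holds it. Starts at 0.007 to 0.021, the toe 6 to 20 mm below the rail. Once they meet, the foot rises 1.5 times as fast as the toe up to level, then equally.
- lever (a joint): Angle of the lever, rad: 0 at rest, sloping up 0.36 from level; 0.42 at its stop. It springs back when let go; let it right up (below 0.06), or the pawl misses the next notch. Pressing it takes 3 to 7 N at the grip unloaded, 9 to 20 N under load; the stop is rigid. More than 80 N on the jack harms it.
- trip (a joint): Angle of the trip plate, rad: 0 at rest, 0.30 fully pressed (29 mm lower on the carriage; 2 to 10 N). Beyond three quarters it frees the pawls and the carriage sinks, damped; the plate sinks with it, so the finger must follow down to the bottom. Let go, it springs back and the pawls catch again.
- lever_grip (a point): On top of the lever's black rubber grip (30 mm wide, 125 mm long), 205 mm from the pivot and 30 mm from the outer end; about 80 mm lower at the end of the stroke. It moves with lever and carriage.
- trip_plate (a point): Middle of the upper face of the flat trip plate (36 by 36 mm), at the end of a thin arm, 72 mm to the -x side and 115 mm to the -y side of the notched bar, lower than the lever; it moves with the carriage.
- toe (a point): Upper face of the jack's toe, 55 mm to the +y side of the notched bar: where it meets the rail's underside.
- bowl: Stoneware bowl, 136 mm across, 58 mm high; bystander. Origin: middle of its underside.
- hay_ball: Wicker-look plastic hay ball, 110 mm across, on a small flat foot; bystander. Origin: middle of its underside.
- comb: Steel flea comb, 110 mm long (y), 33 mm wide, 7 mm thick; bystander. Origin: middle of its underside.
- scoop: Blue plastic pooper scoop, 310 mm long, 120 mm wide, 50 mm high, handle to its -x side; bystander. Origin: on the bench below the neck of the handle.
- end_wall (a point): Point on the hutch, on the outer face of the bare end's wall beside the bare leg, 0.17 m up, 20 mm further in (+y) than the legs' outer faces, which lie 22 mm to the -y side of the foot's middle. The roof, 0.27 to 0.31 m up, reaches 14 mm beyond the legs' outer faces: keep the hand clear of it.
There are look-alikes about, which are no part of the job. Of the things that look like the block, take the one that is farthest to the robot's right at the start.

How it is judged:
On the way, in this order (a step that is already met when the one before it is completed fails the run):
1. the jack has raised the hutch until the bare foot is at least 27 mm above the bench (height (world z) of hutch above 0.027 m and value of joint lift above 0.03 m), for 0.3 s.
2. the block lies flat on the bench under the raised foot (x of hutch in the frame of block between -0.013 and 0.013 m and y of hutch in the frame of block between -0.052 and 0.052 m and height (world z) of block below 0.004 m and angle between block's own z axis and vertical below 0.06 rad and height (world z) of hutch above 0.025 m), for 0.2 s.
At the end, for the whole second after the job is handed in: Block flat on the bench; foot's middle within 13 mm of its long centre line and 52 mm of its middle lengthwise; foot 21 to 26 mm up, pressing on it with over 2 N; carriage within 4 mm of its lowest; lever and trip within 0.05 rad of rest; hutch and block still (x of hutch in the frame of block between -0.013 and 0.013 m and y of hutch in the frame of block between -0.052 and 0.052 m and height (world z) of block below 0.004 m and angle between block's own z axis and vertical below 0.06 rad and height (world z) of hutch between 0.021 and 0.026 m and contact force between hutch and block above 2 N and value of joint lift below 0.004 m and value of joint each of lever, trip below 0.05 rad and linear speed of each of hutch, block below 0.01 m/s); the robot touches nothing.
It fails at once if the robot presses on the jack with more than 80 N (contact force between any of the fingers, the arm and jack above 80 N).
It fails at once if the hutch is shoved more than about 30 mm out of its place (distance of hutch from where it was at the start of the episode above 0.045 m).
It fails at once if a bystander is moved by more than 30 mm (distance of any of bowl, hay_ball, comb, scoop from where it was at the start of the episode above 0.03 m).
It also fails if it takes over 72 s, if anything falls off the work surface, if the arm or the gripper's body presses on something with over 40 N, if the wrist force passes 120 N, or if a joint passes its speed limit or range.

## Working session

There is one attempt and no reset: what is moved stays moved. The work goes in short steps, Python scripts to look and compute and a shell command to move; the robot and the scene stay as the last step left them, time stands still between calls to the robot, and variables do not carry over. Pictures are saved under pics/ and viewed, at most 10 in all, crops included, and the job is handed in when it is done.

```bash
mkdir -p pics; ls
cat > h.py <<'E'
import numpy as np,cv2
from bench import telemetry, optics, workorder
def cap(n):
    cal=optics.get_calibration(n); p,d=optics.capture(n); return p,d,cal
def pts(d,cal):
    K=np.array(cal["intrinsics"]);V=np.linalg.inv(np.array(cal["view"]))
    v,u=np.mgrid[:d.shape[0],:d.shape[1]]
    x=(u-K[0,2])/K[0,0]*d;y=(v-K[1,2])/K[1,1]*d
    P=np.stack([x,-y,-d,np.ones_like(d)],-1)@V.T
    return P[...,:3]
def proj(p,cal):
    K=np.array(cal["intrinsics"]);c=np.array(cal["view"])@np.append(p,1)
    return K[0,0]*c[0]/-c[2]+K[0,2],K[1,1]*-c[1]/-c[2]+K[1,2]
E
python3 - <<'E'
from h import *
o=telemetry.get_obs();print(o)
for n in("scene","top"):
    p,d,c=cap(n);print(n,c);np.savez(f"{n}.npz",p=p,d=d,P=pts(d,c))
    cv2.imwrite(f"pics/{n}.png",p[...,::-1])
E
```

```text
pics
{'clock': 0.0, 'joint_positions': array([-1.33619729,  0.53715893, -0.00443441,  1.53888851,  0.00262573,
        1.06730021, -0.07118282]), 'qd': array([-2.07488413e-03,  4.59374746e-04, -4.51819111e-04, -8.42259974e-04,
        3.27533851e-04, -8.13708250e-04,  5.25600855e-05]), 'joint_efforts': array([ 6.09228864e-04, -5.83407104e+01,  1.04879513e+00, -2.59103841e+01,
        1.23067651e-02,  9.66528518e-03,  1.65282529e-05]), 'tcp_pos': array([0.19242238, 0.62019463, 0.23041184]), 'orientation': array([-4.70545944e-01, -3.10604141e+00,  2.74255948e-03]), 'ft_force': array([ 0.20022943, -0.65109018,  0.10442412]), 'torque': array([-0.07310262,  0.04256258, -0.0492213 ]), 'grasp_force': 0.0, 'opening': 0.9965211949343292}
scene {'intrinsics': array([[374.649305  ,   0.        , 323.63965985],
       [  0.        , 374.649305  , 209.30268034],
       [  0.        ,   0.        ,   1.        ]]), 'view': array([[-0.29092702,  0.95660502, -0.01638   ,  0.18175468],
       [-0.80336556, -0.23495384,  0.54717499,  0.35810243],
       [ 0.5195818 ,  0.17234711,  0.83685795, -1.60378308],
       [ 0.        ,  0.        ,  0.        ,  1.        ]])}
top {'intrinsics': array([[421.28429679,   0.        , 316.81160701],
       [  0.        , 421.28429679, 201.59812334],
       [  0.        ,   0.        ,   1.        ]]), 'view': array([[-0.00616645, -0.99997993,  0.00145275, -0.04278959],
       [ 0.98833419, -0.00587354,  0.15218748, -0.56570687],
       [-0.15217589,  0.00237425,  0.98835058, -1.43055083],
       [ 0.        ,  0.        ,  0.        ,  1.        ]])}
```

View pics/scene.png

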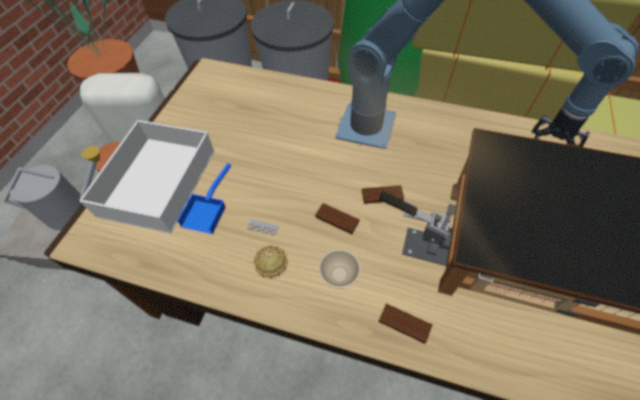

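View pics/top.png

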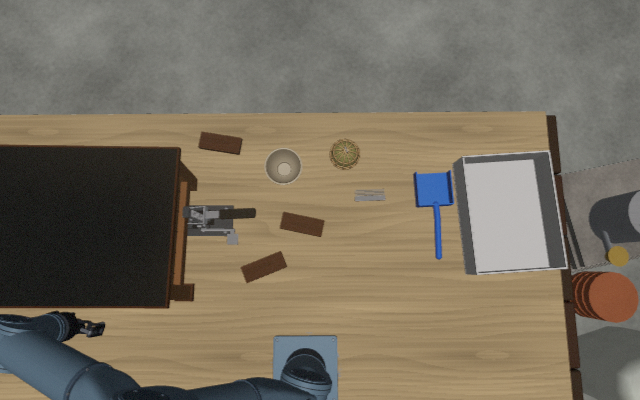

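Top view: block look-alikes are at (220,143), (302,224) and (264,267). The robot's right is -y, which is image right, so (302,224) is the candidate. The jack's lever is black at (237,213), the trip plate is at (232,238), and the bare leg is near (190,175). I'll measure these and check them in a crop.

Run:
```python
from h import *
z=np.load("top.npz");p,P=z["p"],z["P"]
hsv=cv2.cvtColor(p,cv2.COLOR_RGB2HSV)
m=((p.max(-1)<110)&(hsv[...,1]>90)&(P[...,2]>0.008)&(P[...,2]<0.04)).astype(np.uint8)
n,l,s,c=cv2.connectedComponentsWithStats(m)
for i in range(1,n):
    if s[i,4]>300:
        q=P[l==i]; top=q[q[:,2]>0.018]
        r=cv2.minAreaRect((top[:,:2]*1000).astype(np.float32))
        print(c[i],s[i],np.median(q,0),r)
# jack region heights
g=P[195:250,185:262]
for v in range(198,250,4): print(v,[f"{P[v,u,0]:.3f},{P[v,u,1]:.3f},{P[v,u,2]:.3f}" for u in (225,231,237,243,249,254)])
cv2.imwrite("pics/c.png",np.hstack([cv2.resize(p[130:290,170:330,::-1],None,fx=3.6,fy=3.6,interpolation=cv2.INTER_CUBIC)]))
```

```text
[219.74747475 142.51082251] [198 132  44  23 693] [0.78747571 0.30394074 0.02335559] ((788.4669189453125, 305.2036437988281), (149.02943420410156, 61.18611145019531), 80.70020294189453)
[301.63282337 223.88595271] [280 212  44  25 719] [0.48903955 0.00642877 0.02379275] ((490.035888671875, 7.479469299316406), (147.49488830566406, 59.499149322509766), 77.85016632080078)
[263.38344828 266.49931034] [241 251  46  32 725] [0.34341129 0.14090546 0.02381537] ((342.2203063964844, 140.34564208984375), (57.944793701171875, 147.60861206054688), 21.43806266784668)
198 ['0.587,0.285,-0.001', '0.587,0.263,-0.002', '0.587,0.241,0.001', '0.587,0.220,-0.001', '0.587,0.199,-0.003', '0.586,0.180,0.003']
202 ['0.573,0.285,-0.002', '0.572,0.262,0.003', '0.572,0.241,0.001', '0.572,0.219,0.001', '0.572,0.198,0.001', '0.572,0.180,-0.000']
206 ['0.557,0.283,0.006', '0.556,0.260,0.012', '0.558,0.241,0.001', '0.557,0.218,0.006', '0.557,0.197,0.002', '0.557,0.179,0.004']
210 ['0.516,0.239,0.207', '0.515,0.219,0.212', '0.514,0.200,0.215', '0.513,0.179,0.227', '0.511,0.160,0.235', '0.512,0.145,0.232']
214 ['0.50
[... 482 characters left out ...]
,0.195,0.005', '0.485,0.178,-0.000']
230 ['0.463,0.259,0.104', '0.462,0.238,0.108', '0.471,0.238,0.002', '0.471,0.217,0.000', '0.471,0.196,-0.002', '0.471,0.177,0.005']
234 ['0.457,0.281,0.003', '0.449,0.239,0.102', '0.449,0.219,0.106', '0.457,0.217,0.003', '0.457,0.197,-0.005', '0.457,0.178,-0.003']
238 ['0.443,0.280,0.003', '0.436,0.238,0.105', '0.436,0.218,0.105', '0.443,0.217,-0.002', '0.443,0.196,-0.006', '0.442,0.177,0.004']
242 ['0.429,0.281,-0.004', '0.423,0.239,0.101', '0.423,0.220,0.098', '0.428,0.216,0.002', '0.428,0.195,0.002', '0.428,0.178,-0.002']
246 ['0.415,0.280,-0.001', '0.414,0.258,0.004', '0.415,0.237,0.000', '0.414,0.216,0.001', '0.414,0.194,0.004', '0.414,0.177,-0.001']
```

View pics/c.png

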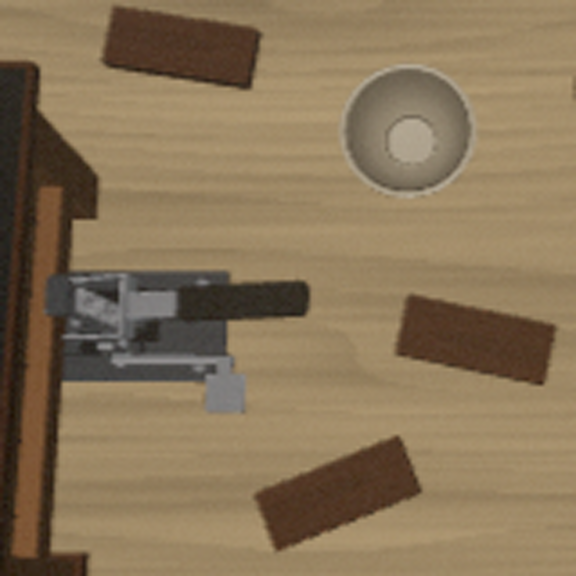

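The crop confirms the block at crop (475,338). It has the same size as the others and is the farthest right: centre (0.490, 0.007), with its long axis turned about 12° from y. Next I'll measure the hutch heading, the leg and the lever.

Run:
```python
from h import *
def show(t,q): print(t,len(q),np.round(np.median(q,0),4),np.round(np.percentile(q,3,0),3),np.round(np.percentile(q,97,0),3))
for n in("top","scene"):
    z=np.load(f"{n}.npz");p,P=z["p"],z["P"]
    hsv=cv2.cvtColor(p,cv2.COLOR_RGB2HSV).astype(int); R=p.astype(int)
    X,Y,Z=P[...,0],P[...,1],P[...,2]
    mets=(hsv[...,1]<45)
    grip=(X>.46)&(X<.54)&(Y>.1)&(Y<.27)&(Z>.15)&(p.max(-1)<70)
    show(n+" grip",P[grip])
    q=P[grip]; a=np.polyfit(q[:,1],q[:,0],1); b=np.polyfit(q[:,1],q[:,2],1); print(" dx/dy",a,"dz/dy",b)
    tr=(X>.40)&(X<.47)&(Y>.19)&(Y<.27)&(Z>.06)&(Z<.15); show(n+" trip",P[tr])
    if n=="top":
        r=cv2.minAreaRect((P[tr][:,:2]*1000).astype(np.float32));print(r)
    base=mets&(Z<.02)&(X>.4)&(X<.62)&(Y>.2)&(Y<.45); show(n+" base",P[base])
    if base.sum()>10: print(cv2.minAreaRect((P[base][:,:2]*1000).astype(np.float32)))
    # roof edge: dark top at z>.25 ; min y per x
    roof=(Z>.24)&(Y>.28)&(Y<1.2)&(X>.2)&(X<.9)&(p.max(-1)<60)
    xs=np.arange(.36,.72,.03);e=[];
    for x in xs:
        s=roof&(abs(X-x)<.012)
        e.append(np.percentile(Y[s],1) if s.sum()>5 else np.nan)
    e=np.array(e);k=~np.isnan(e);print("roof",np.round(e,3),np.polyfit(xs[k],e[k],1) if k.sum()>3 else 0)
    wall=(hsv[...,0]<20)&(hsv[...,1]>110)&(p.max(-1)>90)&(Z>.05)&(Z<.27)&(Y>.28)&(Y<.5)&(X>.3)&(X<.72)
    show(n+" wall",P[wall])
    if wall.sum()>20: print(np.polyfit(X[wall],Y[wall],1), np.std(Y[wall]-np.polyval(np.polyfit(X[wall],Y[wall],1),X[wall])))
    leg=(Z<.1)&(Z>.01)&(X>.58)&(X<.76)&(Y>.3)&(Y<.45)&(p.max(-1)<120); show(n+" leg",P[leg])
z=np.load("scene.npz")
cv2.imwrite("pics/s.png",cv2.resize(z["p"][170:310,380:520,::-1],None,fx=4,fy=4,interpolation=cv2.INTER_CUBIC))
```

```text
top grip 334 [0.5035 0.2022 0.2184] [0.491 0.145 0.195] [0.518 0.255 0.238]
 dx/dy [0.01688974 0.5004568 ] dz/dy [-0.36006258  0.28976002]
top trip 158 [0.4391 0.2373 0.1047] [0.416 0.219 0.1  ] [0.466 0.263 0.11 ]
((441.1228332519531, 243.5478515625), (50.269798278808594, 51.840152740478516), 0.27520453929901123)
top base 546 [0.4819 0.3106 0.0076] [0.454 0.259 0.002] [0.557 0.405 0.014]
((505.47259521484375, 330.7735595703125), (163.58767700195312, 105.19235229492188), 89.7497329711914)
roof [0.37  0.369 0.369 0.369 0.368 0.368 0.369 0.368 0.368 0.371 0.374 0.373] [0.0101875  0.36450157]
top wall 626 [0.4455 0.3963 0.143 ] [0.31  0.386 0.131] [0.611 0.406 0.153]
[-0.00605076  0.39865447] 0.006445812988147559
top leg 115 [0.6332 0.3871 0.0549] [0.595 0.343 0.012] [0.718 0.4   0.098]
scene grip 324 [0.5134 0.1965 0.2201] [0.496 0.147 0.197] [0.523 0.254 0.237]
 dx/dy [0.03076595 0.50589261] dz/dy [-0.35438887  0.28866474]
scene trip 29 [0.4678 0.245  0.1042] [0.42  0.231 0.094] [0.47  0.268 0.109]
scene base 807 [0.5257 0.308  0.0084] [0.463 0.261 0.004] [0.56  0.396 0.013]
((509.9742431640625, 329.5030822753906), (146.4256591796875, 107.2955551147461), 88.22831726074219)
roof [0.475 0.466 0.417 0.384 0.382 0.385 0.395 0.408 0.387 0.379 0.379 0.373] [-0.24032471  0.52876841]
scene wall 437 [0.5276 0.3899 0.1387] [0.317 0.383 0.101] [0.673 0.456 0.211]
[0.14135673 0.329761  ] 0.019970388925401875
scene leg 222 [0.6636 0.401  0.0616] [0.626 0.385 0.015] [0.668 0.429 0.099]
```

View pics/s.png

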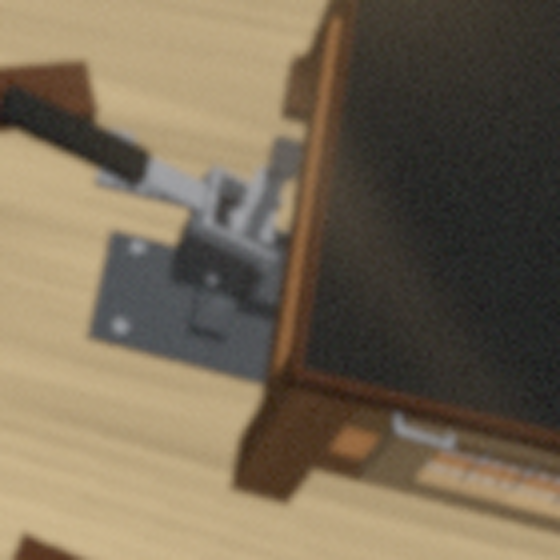

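The crop shows the bare leg's foot with its outer bottom corner at full-image pixel (451,295). The toe is under the rail, and the lever and trip plate stand free. The heading is within about 1° of world axes. First I'll raise the hand clear, shut it and turn it, then refine the foot position.

```bash
python3 -m inch '[[[0,0,-1],0,-1],[[0,0,-1],0,-1],[[0,0,-1],0,-1],[[0,0,0],1,-1],[[0,0,0],1,-1],[[0,0,0],1,-1],[[0,0,0],1,-1],[[0,0,0],1,-1],[[0,0,0],1,-1],[[0,0,0],1,-1],[[0,0,0],1,-1],[[0,0,0],1,-1]]' 60
python3 -m inch '[[[0,0,0],1,-1],[[0,0,0],1,-1],[[0,0,0],1,-1],[[0,0,0],1,-1],[[0,0,0],1,-1],[[0,0,0],0.54,-1],[[0,0,0],0,-1]]'
python3 - <<'E'
from h import *
from scipy.spatial.transform import Rotation as Ro
o=telemetry.get_obs();print(o["tcp_pos"],Ro.from_rotvec(o["orientation"]).as_matrix().round(3),o["joint_positions"].round(2),o["ft_force"])
c=optics.get_calibration("scene");K=c["intrinsics"];V=np.linalg.inv(c["view"])
for u,v in((438.7,291.7),(451.2,295)):
    d=V[:3,:3]@[(u-K[0,2])/K[0,0],-(v-K[1,2])/K[1,1],-1];t=V[:3,3];s=(0.002-t[2])/d[2];print((t+s*d).round(4))
E
```

```text
clock: 1.6
tcp_pos: [0.1925, 0.6206, 0.4107]
orientation: [1.627, 2.687, -0.002]
ft_force: [0.6, -0.1, -0.3]
opening: -0.002
grasp_force: 0.0
clock: 2.48
tcp_pos: [0.1925, 0.6206, 0.4108]
orientation: [2.219, 2.223, -0.001]
ft_force: [-0.3, -0.2, 0.1]
opening: -0.003
grasp_force: 0.0
[0.19246065 0.62060933 0.41078729] [[-0.002  1.    -0.   ]
 [ 1.     0.002 -0.001]
 [-0.001 -0.    -1.   ]] [-1.5   0.43  0.24  1.3  -0.1   1.43 -1.26] [-0.30192268 -0.18153437  0.08625589]
[0.6585 0.3931 0.002 ]
[0.6583 0.4322 0.002 ]
```

```bash
python3 -m inch '[[[-0.76,0.52,0],0,-1],[[-0.76,0.52,0],0,-1],[[-0.76,0.52,0],0,-1],[[-0.76,0.52,0],0,-1],[[-0.76,0.52,0],0,-1],[[-0.76,0.52,0],0,-1],[[-0.76,0.52,0],0,-1],[[-0.76,0.52,0],0,-1],[[-0.76,0.52,0],0,-1],[[-0.76,0.52,0],0,-1],[[0,0,0.8],0,-1],[[0,0,0.8],0,-1]]'
python3 -m inch '[[[0,0,0],0,-1],[[0,0,0],0,-1]]'
python3 - <<'E'
from h import *
p,d,c=cap("wrist");cv2.imwrite("pics/w1.png",p[...,::-1]);np.savez("w1.npz",p=p,d=d,P=pts(d,c))
P=pts(d,c);X,Y,Z=np.moveaxis(P,-1,0)
g=(X>.46)&(X<.54)&(Y>.1)&(Y<.26)&(Z>.15)&(Z<.26)&(p.max(-1)<80)
print(g.sum(),np.median(P[g],0) if g.any() else 0, np.percentile(P[g],2,0),np.percentile(P[g],98,0))
t=(X>.40)&(X<.47)&(Y>.19)&(Y<.27)&(Z>.06)&(Z<.15);print(t.sum(),np.median(P[t],0),np.percentile(P[t],3,0),np.percentile(P[t],97,0))
E
```

```text
clock: 3.98
tcp_pos: [0.5056, 0.1645, 0.3144]
orientation: [2.22, 2.222, 0.002]
ft_force: [0.2, 0.8, -1.0]
opening: -0.003
grasp_force: 0.0
clock: 4.22
tcp_pos: [0.506, 0.1655, 0.3171]
orientation: [2.219, 2.223, 0.003]
ft_force: [0.6, -0.4, -0.5]
opening: -0.0
grasp_force: 0.0
6281 [0.50557626 0.20252647 0.21836726] [0.49121442 0.15093969 0.19744117] [0.51967133 0.2574434  0.23693013]
1721 [0.44093988 0.24031956 0.10567488] [0.41772862 0.22032607 0.102649  ] [0.4685023  0.26484738 0.10741001]
```

View pics/w1.png

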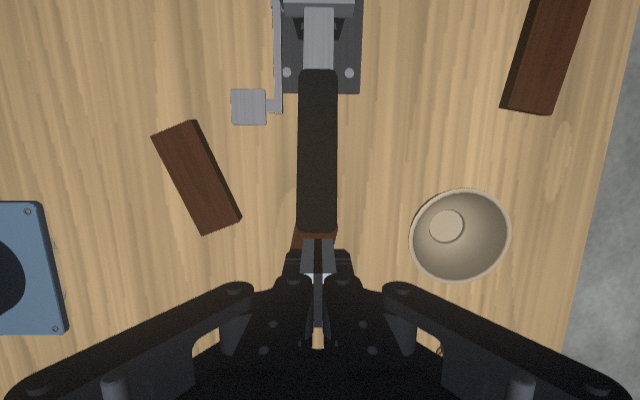

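The wrist view shows the lever grip at columns 300–337, with its outer end at row 232. The trip plate is at (248,107). The hand is centred over the grip. Now a first stroke, feeling for the stop.

```bash
python3 -m inch '[[[0.12,0,0.64],0,-1],[[0,0,0.64],0,-1],[[0,0,0.4],0,-1],[[0,0,0.4],0,-1],[[0,0,0.4],0,-1],[[0,0,0.1],0,-1],[[0,0,0],0,-1]]'
python3 -m inch '[[[0,0,0.1],0,-1],[[0,0,0],0,-1]]'
```

```text
clock: 5.15
tcp_pos: [0.5077, 0.1707, 0.1629]
orientation: [2.219, 2.219, 0.003]
ft_force: [-1.3, -6.4, 9.1]
opening: -0.003
grasp_force: 4.5
clock: 5.4
tcp_pos: [0.5078, 0.1708, 0.1573]
orientation: [2.219, 2.219, 0.004]
ft_force: [-0.9, -6.7, 11.0]
opening: 0.002
grasp_force: 5.3
```

```bash
python3 -m inch '[[[0,0,0.08],0,-1],[[0,0,0],0,-1]]';python3 -m inch '[[[0,0,0.08],0,-1],[[0,0,0],0,-1]]'
```

```text
clock: 5.65
tcp_pos: [0.5079, 0.1708, 0.1539]
orientation: [2.22, 2.219, 0.005]
ft_force: [-6.7, -8.9, 24.1]
opening: -0.006
grasp_force: 12.1
clock: 5.9
tcp_pos: [0.5081, 0.1706, 0.152]
orientation: [2.222, 2.22, 0.006]
ft_force: [-17.2, -12.4, 55.2]
opening: -0.005
grasp_force: 28.0
```

The stop is at a commanded z of about .150, which reads about 30 N. Now I'll release fully, stroke again about 7 mm higher, and check the grip height to see whether the notch was gained.

```bash
python3 -m inch '[[[0,0,-0.82],0,-1],[[0,0,-0.82],0,-1],[[0,0,0],0,-1]]'
cat > chk.py <<'E'
from h import *
def chk():
    p,d,c=cap("wrist");X,Y,Z=np.moveaxis(pts(d,c),-1,0)
    g=(abs(X-.5055)<.008)&(Y>.2)&(Y<.25)&(Z>.12)&(Z<.33)&(p.max(-1)<80)
    r=[0,0]
    if g.sum()>50: a=np.polyfit(Y[g],Z[g],1); r=[np.polyval(a,.2),a[0]]
    p,d,c=cap("scene");X,Y,Z=np.moveaxis(pts(d,c),-1,0)
    s=(Z>.22)&(Y>.385)&(Y<.45)&(X>.59)&(X<.66)&(p.max(-1)<70)
    print("grip z@.2, slope",np.round(r,4),"roof corner",Z[s].mean().round(4),s.sum())
if __name__=="__main__":
    z=np.load("scene.npz");X,Y,Z=np.moveaxis(z["P"],-1,0);s=(Z>.22)&(Y>.385)&(Y<.45)&(X>.59)&(X<.66)&(z["p"].max(-1)<70);print("start roof",Z[s].mean().round(4),s.sum())
    chk()
E
python3 chk.py
```

```text
clock: 6.28
tcp_pos: [0.5091, 0.174, 0.2493]
orientation: [2.217, 2.221, 0.017]
ft_force: [-0.1, 0.3, -0.3]
opening: -0.003
grasp_force: 0.0
start roof 0.2857 639
grip z@.2, slope [ 0.2271 -0.3769] roof corner 0.2857 634
```

That gained a notch, with no load on the jack yet. Next stroke.

```bash
python3 -m inch '[[[0,0,0.5],0,-1],[[0,0,0.5],0,-1],[[0,0,0.3],0,-1],[[0,0,0.12],0,-1],[[0,0,0.05],0,-1],[[0,0,0],0,-1]]'; python3 -m inch '[[[0,0,0.03],0,-1],[[0,0,0],0,-1]]'
```

```text
clock: 7.12
tcp_pos: [0.5073, 0.1689, 0.1592]
orientation: [2.222, 2.218, 0.001]
ft_force: [-11.3, -12.8, 46.9]
opening: -0.005
grasp_force: 23.7
clock: 7.38
tcp_pos: [0.5073, 0.1689, 0.1585]
orientation: [2.223, 2.218, 0.002]
ft_force: [-15.4, -13.0, 58.5]
opening: -0.001
grasp_force: 29.7
```

```bash
python3 -m inch '[[[0,0,-0.82],0,-1],[[0,0,-0.82],0,-1],[[0,0,0],0,-1]]'; python3 chk.py;  python3 -m inch '[[[0,0,0.5],0,-1],[[0,0,0.5],0,-1],[[0,0,0.3],0,-1],[[0,0,0.1],0,-1],[[0,0,0.05],0,-1],[[0,0,0],0,-1]]'
```

```text
clock: 7.75
tcp_pos: [0.5073, 0.1732, 0.2549]
orientation: [2.218, 2.222, 0.009]
ft_force: [0.0, -0.6, -0.4]
opening: -0.001
grasp_force: 0.0
start roof 0.2857 639
grip z@.2, slope [ 0.2339 -0.3761] roof corner 0.2892 625
clock: 8.6
tcp_pos: [0.5064, 0.1685, 0.1667]
orientation: [2.222, 2.217, -0.003]
ft_force: [-7.8, -11.4, 37.1]
opening: 0.004
grasp_force: 18.7
```

```bash
python3 -m inch '[[[0,0,-0.8],0,-1],[[0,0,-0.8],0,-1],[[0,0,0],0,-1],[[0,0,0],0,-1],[[0,0,0.5],0,-1],[[0,0,0.5],0,-1],[[0,0,0.3],0,-1],[[0,0,0.13],0,-1],[[0,0,0.05],0,-1],[[0,0,0],0,-1]]'; python3 chk.py
```

```text
clock: 9.85
tcp_pos: [0.506, 0.1681, 0.1734]
orientation: [2.223, 2.217, -0.005]
ft_force: [-7.5, -10.8, 35.3]
opening: -0.0
grasp_force: 17.8
start roof 0.2857 639
grip z@.2, slope [0.1755 0.341 ] roof corner 0.307 625
```

```bash
python3 -m inch '[[[0,0,-0.8],0,-1],[[0,0,-0.8],0,-1],[[0,0,0],0,-1],[[0,0,0],0,-1],[[0,0,0.5],0,-1],[[0,0,0.5],0,-1],[[0,0,0.3],0,-1],[[0,0,0.13],0,-1],[[0,0,0.05],0,-1],[[0,0,0],0,-1]]'; python3 chk.py
```

```text
clock: 11.2
tcp_pos: [0.5063, 0.1672, 0.1804]
orientation: [2.223, 2.216, -0.005]
ft_force: [-6.5, -12.4, 33.6]
opening: 0.001
grasp_force: 17.1
start roof 0.2857 639
grip z@.2, slope [0.1833 0.3502] roof corner 0.313 619
```

```bash
python3 -m inch '[[[0,0,-0.8],0,-1],[[0,0,-0.8],0,-1],[[0,0,0],0,-1],[[0,0,0],0,-1],[[0,0,0.5],0,-1],[[0,0,0.5],0,-1],[[0,0,0.3],0,-1],[[0,0,0.13],0,-1],[[0,0,0.05],0,-1],[[0,0,0],0,-1]]';  python3 -m inch '[[[0,0,-0.8],0,-1],[[0,0,-0.8],0,-1],[[0,0,-0.8],0,-1],[[0,0,-0.8],0,-1],[[0,0,0],0,-1]]'; python3 chk.py
```

```text
clock: 12.55
tcp_pos: [0.5063, 0.1672, 0.1875]
orientation: [2.223, 2.215, -0.005]
ft_force: [-6.3, -12.8, 32.6]
opening: -0.001
grasp_force: 16.6
clock: 13.18
tcp_pos: [0.5061, 0.1726, 0.3795]
orientation: [2.219, 2.222, 0.004]
ft_force: [-0.5, -0.1, -0.6]
opening: 0.0
grasp_force: 0.0
start roof 0.2857 639
grip z@.2, slope [ 0.2615 -0.3747] roof corner 0.3184 607
```

The foot is now up about 35 mm. Next I'll go over the block's outer end, turn in line with it and open the hand.

```bash
python3 -m inch '[[[-0.93,-0.12,0],0,-1],[[-0.93,-0.12,0],0,-1],[[-0.93,-0.12,0],0,1],[[-0.93,-0.12,0.3],0,1],[[0,0,0.9],1,1],[[0,0,0.9],1,1],[[0,0,0.6],0.43,1],[[0,0,0],0,1]]'
cat > blk.py <<'E'
from h import *
import sys
o=telemetry.get_obs();p,d,c=cap("wrist");P=pts(d,c);X,Y,Z=np.moveaxis(P,-1,0)
hsv=cv2.cvtColor(p,cv2.COLOR_RGB2HSV)
m=((hsv[...,1]>90)&(p.max(-1)<130)&(Z>.015)&(Z<.035)).astype(np.uint8)
n,l,s,cc=cv2.connectedComponentsWithStats(m)
for i in range(1,n):
    if s[i,4]>300:
        q=P[l==i];r=cv2.minAreaRect((q[:,:2]*1000).astype(np.float32));print(cc[i].round(),s[i],r)
print(o["tcp_pos"])
cv2.imwrite(sys.argv[1],p[...,::-1])
E
python3 blk.py pics/w2.png
```

```text
clock: 14.28
tcp_pos: [0.4729, -0.051, 0.2126]
orientation: [-2.44, -1.972, 0.013]
ft_force: [0.8, 0.4, 0.3]
opening: 0.997
grasp_force: 0.0
[157.  38.] [  93    0  120   93 6036] ((352.43359375, 117.39865112304688), (60.072792053222656, 95.64753723144531), 21.465330123901367)
[324. 109.] [ 292   31   65  160 9770] ((489.9345703125, 9.634124755859375), (150.15467834472656, 60.07337188720703), 77.78121948242188)
[ 0.4728569  -0.05095453  0.21260413]
```

```bash
python3 -m inch '[[[0.05,0.065,0.9],0,1],[[0,0,0.9],0,1],[[0,0,0.9],0,1],[[0,0,0.5],0,1],[[0,0,0.3],0,1],[[0,0,0],0,1],[[0,0,0],0,1]]';python3 -m inch '[[[0,0,0],0,0],[[0,0,0],0,-1],[[0,0,0],0,-1],[[0,0,0],0,-1]]' 40
```

```text
clock: 15.2
tcp_pos: [0.4823, -0.0488, 0.0076]
orientation: [2.442, 1.975, 0.003]
ft_force: [-0.2, -0.2, 0.5]
opening: 1.0
grasp_force: 0.0
clock: 15.7
tcp_pos: [0.4816, -0.0486, 0.0074]
orientation: [2.442, 1.976, 0.002]
ft_force: [-1.8, 0.5, 10.3]
opening: 0.692
grasp_force: 40.9
```

```bash
python3 -m inch '[[[0,0,-0.5],0,-1],[[0,0,-0.9],-1,-1],[[0,0,-0.9],-1,-1],[[0,0,-0.7],-0.43,-1],[[0.6,0.45,0],0,-1],[[0.6,0.45,0],0,-1],[[0.6,0.45,0],0,-1],[[0.6,0.45,0],0,-1],[[0.6,0.45,0],0,-1],[[0.6,0.45,0],0,-1],[[0,0,0],0,-1],[[0,0,0],0,-1]]' 60
python3 blk.py pics/w3.png
python3 - <<'E'
from h import *
p,d,c=cap("wrist");P=pts(d,c);X,Y,Z=np.moveaxis(P,-1,0)
np.savez("w3.npz",p=p,d=d,P=P)
z=np.load("top.npz");X,Y,Z=np.moveaxis(z["P"],-1,0)
b=(Z>.03)&(X>.58)&(X<.85)&(Y>.04)&(Y<.24);q=z["P"][b];print("bowl",q[:,:2].min(0),q[:,:2].max(0),b.sum())
E
```

```text
clock: 17.2
tcp_pos: [0.6422, 0.1667, 0.1861]
orientation: [2.22, 2.222, -0.002]
ft_force: [-0.7, -1.1, -2.7]
opening: 0.684
grasp_force: 69.0
[483.  55.] [ 434    0  103  117 8240] ((784.6119995117188, 280.3895568847656), (95.26607513427734, 60.44747543334961), 80.23439025878906)
[ 29. 223.] [   0  130   82  152 6102] ((344.4813232421875, 140.47850036621094), (61.49646759033203, 141.5845489501953), 21.302398681640625)
[0.6421648  0.16665891 0.18610361]
bowl [0.62487899 0.04001235] [0.75601493 0.13963003] 417
```

View pics/w3.png

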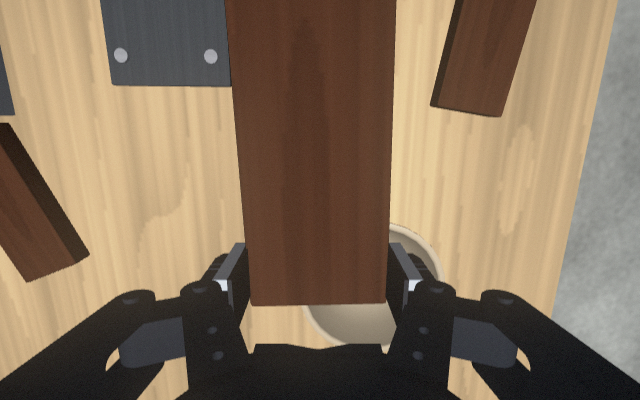

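The block is held squarely between the pads, with the jack base at left and the bowl below at right. The leg is still out of view, so I'll measure it from the fixed cameras, along with the block's pose in the hand.

Run:
```python
from h import *
z=np.load("w3.npz");P,p=z["P"],z["p"];X,Y,Z=np.moveaxis(P,-1,0)
hsv=cv2.cvtColor(p,cv2.COLOR_RGB2HSV)
m=(Z>.14)&(Z<.26)&(hsv[...,1]>90)&(Y>.13)
q=P[m];print("held",np.median(q,0),np.polyfit(q[:,1],q[:,2],1),np.polyfit(q[:,0],q[:,2],1));print(cv2.minAreaRect((q[:,:2]*1000).astype(np.float32)))
for y in(.16,.18,.2,.22,.24,.26):
    s=m&(abs(Y-y)<.004)
    if s.sum()>20:print(y,np.percentile(X[s],[2,50,98]).round(4))
im=[]
for n in("scene","top"):
    p,d,c=cap(n);P=pts(d,c);X,Y,Z=np.moveaxis(P,-1,0);np.savez(n+"2.npz",p=p,d=d,P=P)
    s=(X>.60)&(X<.70)&(Y>.37)&(Y<.45)&(Z>.02)&(Z<.25)
    if n=="scene":
        for zz in(.05,.07,.09,.11,.13,.16):
            t=s&(abs(Z-zz)<.01)&(X>.645);print(n,zz,t.sum(),np.percentile(X[t],[10,50,90]).round(4),np.percentile(Y[t],[3,97]).round(3))
        im.append(cv2.resize(p[200:310,400:500,::-1],(500,550),interpolation=cv2.INTER_CUBIC))
    else:
        for zz in(.05,.07,.09,.11,.13,.16):
            t=s&(abs(Z-zz)<.01);print(n,zz,t.sum(),np.percentile(Y[t],[10,50,90]).round(4) if t.sum() else 0,np.percentile(X[t],[3,97]).round(3) if t.sum() else 0)
        im.append(cv2.resize(p[140:200,165:195,::-1],(275,550),interpolation=cv2.INTER_CUBIC))
cv2.imwrite("pics/l.png",np.hstack(im))
```

```text
held [0.64073132 0.22078193 0.20237105] [-0.00727678  0.20396136] [-0.00239516  0.2039139 ]
((640.8247680664062, 210.82383728027344), (116.32233428955078, 120.15943908691406), 2.6267459392547607)
0.16 [0.614  0.6419 0.6704]
0.18 [0.6134 0.6415 0.6703]
0.2 [0.6129 0.6411 0.6696]
0.22 [0.6123 0.6408 0.6692]
0.24 [0.6119 0.6401 0.6686]
0.26 [0.6115 0.6398 0.6681]
scene 0.05 45 [0.6587 0.661  0.6623] [0.387 0.43 ]
scene 0.07 55 [0.6568 0.6609 0.6623] [0.387 0.43 ]
scene 0.09 52 [0.6562 0.6611 0.6626] [0.387 0.431]
scene 0.11 53 [0.6594 0.661  0.6625] [0.388 0.432]
scene 0.13 76 [0.6593 0.6613 0.6624] [0.388 0.447]
scene 0.16 93 [0.6525 0.6608 0.6621] [0.389 0.448]
top 0.05 25 [0.3866 0.3883 0.4023] [0.614 0.656]
top 0.07 29 [0.3869 0.3883 0.3944] [0.614 0.655]
top 0.09 31 [0.3876 0.3883 0.3903] [0.614 0.655]
top 0.11 28 [0.3876 0.3891 0.3905] [0.615 0.658]
top 0.13 32 [0.3879 0.3895 0.3904] [0.603 0.659]
top 0.16 54 [0.3893 0.3906 0.4069] [0.603 0.656]
```

View pics/l.png

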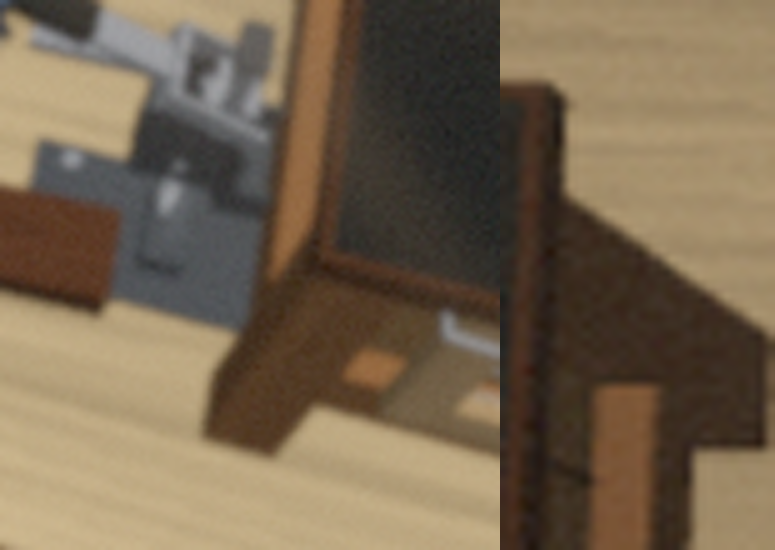

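The left crop shows the raised leg with its foot corner near (270,450), and the right crop shows its outer face. The foot's centre is about (0.638, 0.410). Now I'll tie the cameras together using the held block.

Run:
```python
from h import *
for n in("scene","top"):
    z=np.load(n+"2.npz");P,p=z["P"],z["p"];X,Y,Z=np.moveaxis(P,-1,0);hsv=cv2.cvtColor(p,cv2.COLOR_RGB2HSV)
    for y in(.23,.25,.27,.29):
        s=(abs(Y-y)<.006)&(abs(Z-.202)<.008)&(X>.58)&(X<.70)&(hsv[...,1]>80)
        print(n,y,s.sum(),np.percentile(X[s],[3,50,97]).round(4) if s.any() else 0)
    s=(abs(Z-.202)<.008)&(X>.62)&(X<.66)&(hsv[...,1]>80)&(Y<.34);print(n,"ymax",np.percentile(Y[s],[1,99]) if s.any() else 0)
```

```text
scene 0.23 85 [0.6146 0.6467 0.6723]
scene 0.25 87 [0.6142 0.6429 0.672 ]
scene 0.27 88 [0.6147 0.6452 0.6722]
scene 0.29 89 [0.6136 0.6448 0.6706]
scene ymax [0.18173785 0.29658877]
top 0.23 0 0
top 0.25 0 0
top 0.27 0 0
top 0.29 0 0
top ymax [0.14867777 0.15516525]
```

```bash
python3 -m inch '[[[0.5,-0.095,0],0.22,-1],[[0.64,0,0.2],0,-1],[[0,0,0.9],0,-1],[[0,0,0.9],0,-1],[[0,0,0.6],0,-1],[[0,0,0.3],0,-1],[[0,0,0],0,-1],[[0,0,0],0,-1]]'
python3 - <<'E'
from h import *
p,d,c=cap("wrist");P=pts(d,c);X,Y,Z=np.moveaxis(P,-1,0);hsv=cv2.cvtColor(p,cv2.COLOR_RGB2HSV)
for y in(.24,.26,.28,.30,.32,.34):
    s=(abs(Y-y)<.004)&(abs(Z-.028)<.012)&(X>.58)&(X<.70)&(hsv[...,1]>90)&(p.max(-1)<130)
    print(y,s.sum(),np.percentile(X[s],[2,50,98]).round(4) if s.any() else 0,np.median(Z[s]) if s.any() else 0)
s=(Y>.37)&(Y<.42)&(X>.58)&(X<.70)&(Z>.04)&(Z<.2);print("leg",s.sum(),np.percentile(P[s],[3,50,97],axis=0) if s.any() else 0)
cv2.imwrite("pics/w4.png",p[...,::-1])
E
```

```text
clock: 18.4
tcp_pos: [0.6392, 0.2361, 0.0142]
orientation: [2.241, 2.2, 0.004]
ft_force: [1.1, 0.5, -1.4]
opening: 0.684
grasp_force: 69.0
0.24 2445 [0.6111 0.6398 0.6676] 0.030636873781618196
0.26 2741 [0.6106 0.639  0.6672] 0.030532292749146456
0.28 3078 [0.6104 0.6389 0.6671] 0.030451425121140074
0.3 3479 [0.6103 0.6386 0.6669] 0.030385359362490594
0.32 3937 [0.6102 0.6384 0.6668] 0.030298115229721728
0.34 1896 [0.6097 0.6359 0.6664] 0.030173199685979535
leg 0 0
```

View pics/w4.png

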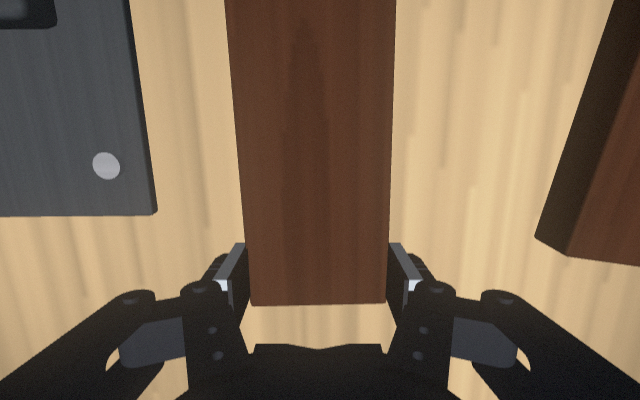

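The block is straight in the hand, and the jack base edge at column 155 is well clear. I'll lower it to about 2 mm and slide it in.

```bash
python3 -m inch '[[[0,-0.045,0.07],0,-1],[[0.2,0,0],0.03,-1],[[0.3,0,0],0,-1],[[0.3,0,0],0,-1],[[0.25,0,0],0,-1],[[0.15,0,0],0,-1],[[0,0,0],0,-1]]'
python3 -m inch '[[[0,0,0.05],0,-1],[[0,0,0],0,-1]]'
python3 - <<'E'
from h import *
for n in ("scene",):
    p,d,c=cap(n);P=pts(d,c);X,Y,Z=np.moveaxis(P,-1,0)
    hsv=cv2.cvtColor(p,cv2.COLOR_RGB2HSV)
    for zz in(.05,.07,.09):
        t=(X>.645)&(X<.68)&(Y>.37)&(Y<.45)&(abs(Z-zz)<.01);print(zz,t.sum(),np.percentile(X[t],[10,50,90]).round(4),np.percentile(Y[t],[3,97]).round(3))
    for a,b in((.30,.35),(.35,.385),(.39,.42),(.42,.46)):
        t=(X>.60)&(X<.70)&(Y>a)&(Y<b)&(Z>.014)&(Z<.028)&(hsv[...,1]>80);print(a,t.sum(),np.percentile(P[t],[3,50,97],axis=0).round(4).tolist() if t.any() else 0)
E
```

```text
clock: 19.32
tcp_pos: [0.6363, 0.3091, 0.008]
orientation: [-2.243, -2.2, -0.001]
ft_force: [1.1, -0.1, -0.5]
opening: 0.688
grasp_force: 69.1
clock: 19.58
tcp_pos: [0.6365, 0.3086, 0.0078]
orientation: [-2.243, -2.197, -0.002]
ft_force: [-9.1, 0.8, 17.9]
opening: 0.683
grasp_force: 71.3
0.05 47 [0.6574 0.6607 0.6622] [0.386 0.43 ]
0.07 52 [0.659  0.6611 0.6625] [0.387 0.43 ]
0.09 53 [0.6587 0.6611 0.6623] [0.387 0.43 ]
0.3 94 [[0.6175, 0.3311, 0.0164], [0.6456, 0.3412, 0.0234], [0.6677, 0.3489, 0.0273]]
0.35 201 [[0.611, 0.3511, 0.0196], [0.6415, 0.3674, 0.024], [0.6678, 0.3838, 0.0274]]
0.39 51 [[0.656, 0.391, 0.016], [0.6634, 0.4045, 0.0238], [0.6687, 0.4186, 0.0269]]
0.42 38 [[0.6506, 0.4218, 0.0159], [0.6627, 0.4313, 0.0232], [0.6683, 0.4405, 0.0268]]
```

The block's +x edge stands 7.6 mm beyond the leg's face; 7.5 mm would be centred. Releasing and backing out.

```bash
python3 -m inch '[[[0,0,-0.05],0,-1],[[0,0,0],0,1],[[0,0,0],0,1],[[0,0,0],0,1],[[0,0,0],0,1],[[-0.5,0,0],0,1],[[-0.8,0,-0.2],0,1],[[-0.3,0,-0.9],0,1],[[0,0,-1],0,1],[[0,0,-1],0,1],[[0,0,-1],0,1],[[0,0,-0.5],0,-1]]'
python3 - <<'E'
from h import *
o=telemetry.get_obs();print(o["tcp_pos"])
p,d,c=cap("scene");P=pts(d,c);X,Y,Z=np.moveaxis(P,-1,0)
hsv=cv2.cvtColor(p,cv2.COLOR_RGB2HSV)
m=(X>.60)&(X<.70)&(Y>.27)&(Y<.46)&(Z>.018)&(Z<.03)&(hsv[...,1]>80)
for a in(.30,.32,.34,.36,.38,.40,.42,.44):
    t=m&(abs(Y-a)<.008);print(a,t.sum(),np.percentile(P[t],[3,50,97],axis=0).round(4).tolist() if t.any() else 0)
t=m&(X>.61)&(X<.66);print("ymin",np.percentile(Y[t],1))
E
```

```text
clock: 21.12
tcp_pos: [0.6358, 0.2118, 0.2882]
orientation: [2.243, 2.197, 0.007]
ft_force: [0.7, -0.0, 0.0]
opening: 0.817
grasp_force: 0.0
[0.63581457 0.21179221 0.28821268]
0.3 91 [[0.6114, 0.2925, 0.0203], [0.6404, 0.3003, 0.0245], [0.6687, 0.3075, 0.0278]]
0.32 91 [[0.6104, 0.3127, 0.02], [0.6396, 0.3204, 0.0241], [0.6676, 0.3278, 0.0281]]
0.34 89 [[0.6109, 0.3323, 0.0217], [0.6402, 0.34, 0.024], [0.667, 0.3474, 0.0282]]
0.36 94 [[0.6088, 0.3525, 0.0198], [0.6402, 0.3602, 0.024], [0.6678, 0.3677, 0.0276]]
0.38 94 [[0.6104, 0.3726, 0.0202], [0.6403, 0.3801, 0.0238], [0.6674, 0.3876, 0.0284]]
0.4 23 [[0.6546, 0.3932, 0.0194], [0.6617, 0.4009, 0.023], [0.6678, 0.4072, 0.0259]]
0.42 22 [[0.6556, 0.4126, 0.0201], [0.6625, 0.4191, 0.024], [0.669, 0.4265, 0.028]]
0.44 13 [[0.6538, 0.433, 0.0197], [0.6619, 0.4357, 0.0246], [0.6676, 0.4382, 0.0279]]
ymin 0.2901958547674948
```

The block is flat (z .024), in line with the leg to about 2 mm, with its centre about 43 mm outside the foot. Next the trip plate: I'll go over the lever, and measure the plate from above.

```bash
python3 -m inch '[[[0,0,-0.8],-0.25,-1],[[0,0,-0.4],0,-1],[[-0.1,-0.86,0],0,-1],[[-0.1,-0.86,0],0,-1],[[0,-0.86,0],0,-1],[[0,-0.86,0],0,-1],[[0,0,0],0,-1],[[0,0,0],0,-1]]'
python3 - <<'E'
from h import *
o=telemetry.get_obs();print(o["tcp_pos"])
p,d,c=cap("wrist");P=pts(d,c);X,Y,Z=np.moveaxis(P,-1,0)
m=((X>.39)&(X<.475)&(Y>.18)&(Y<.3)&(Z>.125)&(Z<.17)).astype(np.uint8)
m=cv2.morphologyEx(m,cv2.MORPH_OPEN,np.ones((17,17)))
q=P[m>0];print(len(q),q.mean(0) if len(q) else 0,np.percentile(q,[2,98],axis=0))
g=(Z>.2)&(Z<.3)&(p.max(-1)<70)&(X>.46)&(X<.55)&(Y>.16);print("grip",np.percentile(P[g],[2,50,98],axis=0))
p,d,c=cap("scene");X,Y,Z=np.moveaxis(pts(d,c),-1,0);s=(Z>.22)&(Y>.385)&(Y<.45)&(X>.59)&(X<.66)&(p.max(-1)<70);print("roof",Z[s].mean())
E
```

```text
clock: 22.18
tcp_pos: [0.4286, 0.1998, 0.3564]
orientation: [2.22, 2.223, 0.002]
ft_force: [-0.7, 0.3, 1.0]
opening: -0.004
grasp_force: 0.0
[0.42857352 0.19976759 0.35637508]
675 [0.42657396 0.23695116 0.14750932] [[0.41626388 0.22052062 0.14597723]
 [0.43740244 0.25376851 0.14902134]]
grip [[0.4900368  0.1620464  0.2038293 ]
 [0.50288208 0.21538211 0.25439415]
 [0.5305329  0.3455364  0.27534838]]
roof 0.3178299936061508
```

```bash
python3 -m inch '[[[0.585,0.04,0],0,-1],[[0,0,0.9],0,-1],[[0,0,0.9],0,-1],[[0,0,0.9],0,-1],[[0,0,0.5],0,-1],[[0,0,0],0,-1]]'
python3 -m inch '[[[0,0,0.25],0,-1],[[0,0,0.15],0,-1],[[0,0,0.1],0,-1],[[0,0,0],0,-1]]'
```

```text
clock: 23.02
tcp_pos: [0.4291, 0.2332, 0.1617]
orientation: [-2.221, -2.221, 0.011]
ft_force: [-7.0, -0.9, -1.8]
opening: -0.004
grasp_force: 0.0
clock: 23.52
tcp_pos: [0.4295, 0.2342, 0.1353]
orientation: [-2.219, -2.221, 0.005]
ft_force: [-10.6, -3.2, 12.8]
opening: 0.001
grasp_force: 7.3
```

An x force of about -10 N suggests the hand brushes the lever. I'll shift slightly away from it.

```bash
python3 -m inch '[[[0,0,-0.2],0,-1],[[0,-0.1,0],0,-1],[[0,0,0],0,-1]]'; python3 -m inch '[[[0,0,0.2],0,-1],[[0,0,0.15],0,-1],[[0,0,0],0,-1]]'
```

```text
clock: 23.9
tcp_pos: [0.4254, 0.2353, 0.147]
orientation: [2.22, 2.222, 0.004]
ft_force: [0.3, -0.4, 1.2]
opening: -0.001
grasp_force: 0.7
clock: 24.28
tcp_pos: [0.4259, 0.2348, 0.1251]
orientation: [2.22, 2.221, 0.003]
ft_force: [0.2, -0.9, 3.4]
opening: 0.003
grasp_force: 1.4
```

```bash
python3 -m inch '[[[0,0,0.1],0,-1],[[0,0,0.05],0,-1],[[0,0,0.05],0,-1]]'; python3 -m inch '[[[0,0,0.05],0,-1],[[0,0,0.05],0,-1],[[0,0,0.05],0,-1]]'
```

```text
clock: 24.65
tcp_pos: [0.4259, 0.2351, 0.1133]
orientation: [2.22, 2.221, 0.004]
ft_force: [1.3, -0.1, 6.8]
opening: -0.0
grasp_force: 3.1
clock: 25.02
tcp_pos: [0.4259, 0.2352, 0.1043]
orientation: [2.22, 2.222, 0.004]
ft_force: [3.3, 0.7, 3.3]
opening: -0.001
grasp_force: 1.9
```

```bash
python3 -m inch '[[[0,0,0.06],0,-1],[[0,0,0.06],0,-1],[[0,0,0.06],0,-1],[[0,0,0.06],0,-1]]'; python3 -m inch '[[[0,0,0.06],0,-1],[[0,0,0.06],0,-1],[[0,0,0.06],0,-1],[[0,0,0.06],0,-1]]';python3 -m inch '[[[0,0,0.06],0,-1],[[0,0,0.06],0,-1],[[0,0,0.0],0,-1]]'
```

```text
clock: 25.52
tcp_pos: [0.4247, 0.2348, 0.0895]
orientation: [2.22, 2.222, 0.001]
ft_force: [2.8, 0.5, 4.5]
opening: -0.0
grasp_force: 1.9
clock: 26.02
tcp_pos: [0.4245, 0.2347, 0.075]
orientation: [2.22, 2.223, 0.0]
ft_force: [3.1, -1.0, 3.3]
opening: 0.008
grasp_force: 1.8
clock: 26.4
tcp_pos: [0.4243, 0.2348, 0.0679]
orientation: [-2.22, -2.223, 0.0]
ft_force: [3.1, 0.5, 4.2]
opening: 0.0
grasp_force: 2.0
```

```bash
python3 -m inch '[[[0,0,0.05],0,-1],[[0,0,0.0],0,-1],[[0,0,0],0,-1]]'; python3 -m inch '[[[0,0,0.05],0,-1],[[0,0,0.0],0,-1],[[0,0,0],0,-1]]';python3 -m inch '[[[0,0,0.04],0,-1],[[0,0,0],0,-1],[[0,0,0.0],0,-1]]'
```

```text
clock: 26.78
tcp_pos: [0.4244, 0.235, 0.0652]
orientation: [-2.22, -2.223, -0.0]
ft_force: [2.2, 1.3, 5.2]
opening: -0.002
grasp_force: 2.1
clock: 27.15
tcp_pos: [0.4245, 0.2352, 0.0627]
orientation: [-2.219, -2.222, -0.001]
ft_force: [-0.0, 0.4, 12.0]
opening: -0.002
grasp_force: 5.5
clock: 27.52
tcp_pos: [0.4247, 0.2353, 0.0613]
orientation: [-2.219, -2.222, -0.002]
ft_force: [-3.7, -1.0, 26.2]
opening: -0.005
grasp_force: 12.8
```

Force is rising at z .061, which matches the plate fully pressed with the carriage at the bottom. I'll hold briefly, lift away, and check.

```bash
python3 -m inch '[[[0,0,0],0,-1],[[0,0,0],0,-1],[[0,0,0],0,-1],[[0,0,0],0,-1]]'; python3 -m inch '[[[0,0,-0.3],0,-1],[[0,0,-0.5],0,-1],[[0,0,-0.8],0,-1],[[0,0,-0.9],0,-1],[[0,0,-0.9],0,-1],[[0,0,-0.9],0,-1],[[-0.9,0,-0.3],0,-1],[[0,0,0],0,-1],[[0,0,0],0,-1]]'
python3 - <<'E'
from h import *
p,d,c=cap("wrist");P=pts(d,c);X,Y,Z=np.moveaxis(P,-1,0)
m=((X>.39)&(X<.475)&(Y>.18)&(Y<.3)&(Z>.03)&(Z<.17)).astype(np.uint8)
m=cv2.morphologyEx(m,cv2.MORPH_OPEN,np.ones((17,17)))
q=P[m>0];print("plate",len(q),q.mean(0) if len(q) else 0)
g=(abs(X-.5055)<.008)&(Y>.2)&(Y<.25)&(Z>.12)&(Z<.33)&(p.max(-1)<80)
a=np.polyfit(Y[g],Z[g],1);print("grip",np.polyval(a,.2),a)
im=p[...,::-1]
p,d,c=cap("scene");P=pts(d,c);X,Y,Z=np.moveaxis(P,-1,0);s=(Z>.22)&(Y>.385)&(Y<.45)&(X>.59)&(X<.66)&(p.max(-1)<70);print("roof",Z[s].mean())
hsv=cv2.cvtColor(p,cv2.COLOR_RGB2HSV)
m=(X>.60)&(X<.70)&(Y>.27)&(Y<.38)&(Z>.018)&(Z<.03)&(hsv[...,1]>80);print("block",np.percentile(P[m],[2,50,98],axis=0).round(4).tolist())
t=(X>.645)&(X<.68)&(Y>.37)&(Y<.45)&(abs(Z-.07)<.02);print("leg",np.percentile(P[t],[3,50,97],axis=0).round(4).tolist())
cv2.imwrite("pics/f.png",cv2.resize(p[150:330,180:520,::-1],None,fx=2.3,fy=2.3,interpolation=cv2.INTER_CUBIC))
E
```

```text
clock: 28.02
tcp_pos: [0.4247, 0.2353, 0.0613]
orientation: [-2.219, -2.222, -0.002]
ft_force: [-3.4, -1.0, 27.2]
opening: 0.0
grasp_force: 12.7
clock: 29.15
tcp_pos: [0.4232, 0.1807, 0.3347]
orientation: [-2.219, -2.222, 0.004]
ft_force: [0.7, 0.0, -0.3]
opening: -0.001
grasp_force: 0.0
plate 584 [0.43954995 0.24028458 0.09246908]
grip 0.20640856034908092 [-0.37946553  0.28230167]
roof 0.3052553074294234
block [[0.61, 0.2909, 0.0192], [0.6408, 0.3351, 0.0242], [0.6682, 0.3787, 0.0287]]
leg [[0.6504, 0.3881, 0.0508], [0.6613, 0.4073, 0.0699], [0.6632, 0.4315, 0.0872]]
```

View pics/f.png

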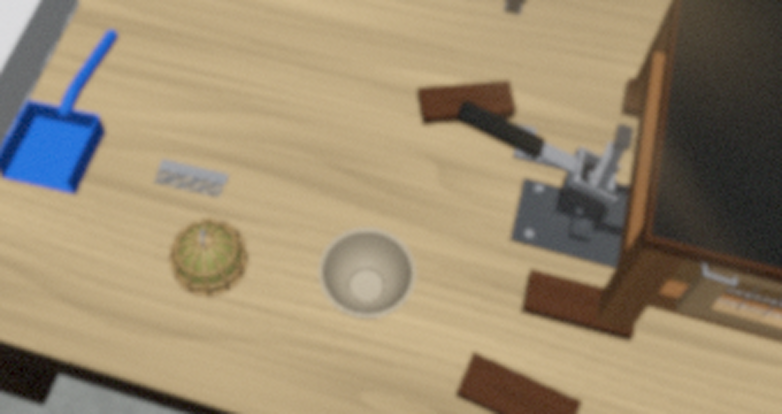

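The crop shows the leg standing on the block at (600,300). The jack is down, the lever and trip plate are at rest, and the bystanders are where they were. The carriage dropped 55 mm, consistent with the bottom.

```bash
python3 -c "
from bench import workorder;print(workorder.sign_off())"
```

```text
the job is handed in; nothing more can be done
None
```

The job is handed in (no verdict was returned): by my last camera check the hutch stands on the block, the jack is down with lever and trip plate at rest, the bystanders look undisturbed, and the clock was about 29 s of the 72 s allowed.

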